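# Hang the long display arm on the slotted stand

## Task

Two loose display arms stand on the table, a longer and a shorter one. Hook the claws of the longer one into the empty upper pair of slots of the slotted stand, as the arm below it already hangs, and press it down until it is fully home and the sprung catch has locked it; then let go. Leave the shorter loose arm where it stands.

Things in the scene. Friction and masses are not known exactly. Their poses are not given: they have to be found in the camera images.
- long_arm: Longer loose arm (mm), 130 long, 0.2 to 0.3 kg, standing upright as it will hang: steel back plate 76 wide, 70 high, 5 thick; wooden bar 16 thick, 66 high, on edge in front of its middle (grip across it from above, 65 from the plate); end stop 50 wide, 10 thick, 76 high. Origin: middle of the lower edge of the plate's rear face; x points where the claws point, the bar runs to -x, z up.
- short_arm: Shorter loose arm, 85 mm long, otherwise same build and axes; leave it. Claws of both (mm): 28 either side of the middle, 18 wide, reaching 17 behind the plate; necks 56 to 68 above the arm's lower edge, then a lip 6 thick hanging down to 36 above the lower edge, its gap to the plate 11 at the tip, 7 at the neck.
- stand: Fixed stand (mm): upright steel panel 120 wide, 6 thick, top at 252, on a base 16 high reaching 45 in front. Two pairs of slots, each 30 wide, centred 28 either side of the middle: the lower pair holds a fixed short arm (85 long, top at 106), the upper pair is empty, from 196 to 242 above the table. Origin: on the table under the middle of the panel's front face; front looks to -x, z up.
- seat (a point): On the panel's front face, 140 mm up, axes as the stand: the long arm's origin and axes come to this (tilt under 3 degrees) when home. Claws enter the upper slots along +x with the arm 20 to 34 mm higher (27 best), within 6 mm sideways, till plate meets panel; then down. From 18 mm above home the plate's lower edge pushes in a sprung catch (5 to 15 N), which springs out into the plate's window when home.

How it is judged (in metres and radians):
On the way:
1. the long arm, hooked in the upper slots, is pressed home by the gripper (it is touched while at the seat's height within 6 mm and within 10 mm of the seat in depth) (z of long_arm in the frame of seat between -0.006 and 0.006 m and x of long_arm in the frame of seat between -0.01 and 0.01 m and y of long_arm in the frame of seat between -0.015 and 0.015 m and contact force between any of the fingers, the arm and long_arm above 1 N), for 0.05 s.
At the end, for the whole second after the job is handed in: The long arm hangs in the upper slots, pressed home: its origin within 6 mm of the seat in height, 10 mm in depth and 15 mm sideways, upright and square to the panel within 10 degrees, at rest and released; the short loose arm stands within 30 mm of where it was (z of long_arm in the frame of seat between -0.006 and 0.006 m and x of long_arm in the frame of seat between -0.01 and 0.01 m and y of long_arm in the frame of seat between -0.015 and 0.015 m and angle between long_arm's own z axis and vertical below 0.17 rad and angle between the x axis of long_arm and the x axis of seat, either way round below 0.17 rad and linear speed of long_arm below 0.02 m/s and distance of short_arm from where it was at the start of the episode below 0.03 m); the robot touches nothing.
It fails at once if the short loose arm is pushed or carried more than 30 mm from its place (distance of short_arm from where it was at the start of the episode above 0.03 m).
It also fails if it takes over 45 s, if anything falls off the work surface, if the arm or the gripper's body presses on something with over 40 N, if the wrist force passes 120 N, or if a joint passes its speed limit or range.

## Robot

A 7-joint arm with a two-finger parallel gripper is mounted at the origin on a cart in front of the work surface, level with it; the furniture and walls round the work are solid. World frame = base frame: x ahead of the robot, y to its left, z up, the work surface at z = 0. Lengths are in m, angles in degrees, forces in N, time in s.
With the tool pointing down it reaches from about 0.375 to 0.925 m from the base axis. Payload 3.1 kg.
Tool frame: the origin (TCP) lies at the very end of the fingers, on their centre line; the grasp point (between the pads) lies 19 mm behind it; z points along the fingers, y is the direction in which the jaws open and shut (so a half turn about z gives the same grasp; the last joint's range is limited). The gripper opens to 85 mm and grips with 20 to 120 N. Pads are 22 mm wide; open, the fingers measure 114 mm over their backs; the gripper's body (76 mm by 85 mm) begins 54 mm behind the grasp point. The pads swing forward as they close: fully open they stand 13 mm farther back than shut.
Start: joints at [-73.098, 21.939, 2.515, 91.553, -1.026, 66.532, -2.859], TCP at [0.249, 0.601, 0.231] pointing down, gripper open.
Joint ranges: [-149.38, 149.38], [-23.57, 123.04], [-84.95, 90], [0, 143.3], [-89.99, 269.99], [3.08, 112.72], [-163.45, 163.45]. Speed limits (degrees/s): [159.86, 159.86, 180, 180, 180, 180, 180].

## Interface

Orientations are given as a 3x3 rotation matrix whose columns are the frame's x, y, z axes.
In Python, from plant import robot, let_go, close, read_camera, boxes_of, trace, tip_of gives the robot as it stands. Calls block until the motion is done:
- robot.move_to(position, orientation): joint-space move of the TCP to a pose.
- robot.move_l(position, speed=0.15, ori=None, max_force=None): straight line of the TCP; ori=None keeps the orientation; speed is the mean speed in m/s. With max_force (N) it stops when the force on the tool has changed by that much, and returns True; else False.
- robot.set_joints(angles): joint-space move.
- let_go() and close(): open the fingers fully, or close them until they stop; the grip force is fixed at half the most.
- robot.pause(seconds).
- robot.ik(position, orientation): joint angles nearest the present ones, or None.
- read_camera(name): name is "scene" or "top" or "wrist"; returns a dict with "color" (480x640x3 uint8, red, green, blue), "range_z" (480x640 float32, m along the optical axis (not along the pixel's ray), 0 where there is no reading), "fov_y" (degrees; the focal length in pixels is half the picture's height over the tangent of half this angle, whatever the lens; pixels are square), "cx", "cy" (the principal point, pixels), "extrinsics" (4x4, takes a point from world to camera coordinates). Camera axes: x right, y down, z forward; pixel columns grow to the right and rows downward; lengths in m; the calibration is good to about 2 mm. The wrist camera is an equidistant fisheye: a pixel r from the principal point sees the ray r / f radians off the axis. A picture is of the moment at which its call begins.
A pose or a line that the arm cannot do raises robot.IKError and nothing moves.
- robot.hand_in(): hands the job in, once; it reports no verdict.
Trained networks look in the newest picture that a camera, given by its name, has taken for a name from the list of things; names that differ only in an ending like _2 or _b are one class to them, and where a whole thing is asked for, a point or a joint stands for the part that bears it (a point fixed in the world has none). Each returns a list of dicts, best first, with "conf" (0 to 1); they miss things now and then, are a little off and sometimes report something else, mostly with a low value. They report only what shows in the picture. A call takes as long as a camera call.
- boxes_of(label, camera): "centre" ([x, y, z] in m, in the coordinates of the camera as it stood for that picture, good to about 4 mm: the middle of the surface that is visible of it).
- trace(label, camera): "region" (480x640 bool, what is visible of it).
- tip_of(label, camera): "centre" ([x, y, z] in m, in the coordinates of the camera as it stood for that picture, good to about 4 mm: a listed point, or the origin of a listed thing).
Readings, each from a call of its own:
- robot.get_t(): time.
- robot.get_joint_pos(): joint angles.
- robot.get_joint_vel(): joint speeds.
- robot.get_tau(): joint torques, N m.
- robot.get_tcp_pos(): TCP position.
- robot.get_eef_rot(): TCP orientation.
- robot.get_contact_force(): force on the tool from outside, world axes, zero at the start.
- robot.get_torque(): the same for the moment, N m.
- robot.get_grip_width(): opening from 0.0 (shut) to 1.0 (fully open).
Only numpy, scipy, OpenCV 4.12 (cv2) and the standard library are available. Lean on these libraries where they do the work, as an engineer would, in place of code of your own. Each camera call takes 0.05 s, during which the arm holds its last target. There are 200 camera calls.

## Working session

There is one attempt and no reset: what is moved stays moved. The work goes in short steps, each a Python script; the robot and the scene stay as the last script left them, time stands still between calls to the robot, and variables do not carry over. Pictures are saved under pics/ and viewed, about 8 in all and at most 12, crops included, and the job is handed in when it is done.

```bash
ls; mkdir -p pics
cat > h.py <<'E'
import numpy as np, cv2
from plant import robot, let_go, close, read_camera, boxes_of, trace, tip_of
def cloud(c):
    f=240/np.tan(np.radians(c["fov_y"])/2); v,u=np.mgrid[:480,:640]; z=c["range_z"]
    p=np.stack([(u-c["cx"])*z/f,(v-c["cy"])*z/f,z],-1)
    return w(c,p)
def w(c,p):
    T=np.linalg.inv(np.array(c["extrinsics"])); return np.asarray(p)@T[:3,:3].T+T[:3,3]
def save(c,n): cv2.imwrite("pics/"+n,cv2.cvtColor(c["color"],cv2.COLOR_RGB2BGR))
E
cat > a.py <<'E'
from h import *
np.set_printoptions(precision=4,suppress=True)
for cam in ["scene","top"]:
    c=read_camera(cam); save(c,cam+"1.png"); P=cloud(c); np.save(cam+".npy",P)
    print(cam,"campos",w(c,[0,0,0]))
    for n in ["long_arm","short_arm","stand","seat"]:
        for d in tip_of(n,cam)[:3]: print(" tip",n,round(d["conf"],2),w(c,d["centre"]))
        if n!="seat":
            for d in trace(n,cam)[:3]:
                m=d["region"]&(c["range_z"]>0); q=P[m]; ys,xs=np.nonzero(m)
                print(" reg",n,round(d["conf"],2),m.sum(),xs.mean(),ys.mean(),np.percentile(q,[2,50,98],axis=0).round(3).tolist())
                (b:=cv2.minAreaRect(q[q[:,2]>.03][:,:2].astype(np.float32))); print("   rect",b)
print(robot.get_t())
E
python3 a.py
```

```text
pics
scene campos [-0.2188  0.5096  0.5595]
 tip long_arm 0.78 [0.3157 0.3674 0.0002]
 reg long_arm 0.76 3437 263.0491707884783 324.58859470468434 [[0.278, 0.352, 0.002], [0.33, 0.43, 0.048], [0.366, 0.498, 0.076]]
   rect ((0.33226948976516724, 0.42489147186279297), (0.1460186243057251, 0.07797680050134659), 71.98445129394531)
 tip short_arm 0.85 [ 0.3905  0.2111 -0.0023]
 reg short_arm 0.6 1922 352.79760665972947 277.18990634755465 [[0.355, 0.186, 0.001], [0.407, 0.242, 0.048], [0.443, 0.291, 0.076]]
   rect ((0.40905630588531494, 0.23855289816856384), (0.10137989372015, 0.07711412012577057), 55.9468879699707)
 tip stand 0.65 [ 0.5605  0.3473 -0.0026]
 reg stand 0.65 6725 272.62394052044607 219.80014869888475 [[0.491, 0.282, 0.005], [0.529, 0.364, 0.096], [0.617, 0.427, 0.251]]
   rect ((0.6589758992195129, 0.3279598355293274), (0.14130164682865143, 0.32760366797447205), 82.86856842041016)
 tip seat 0.6 [0.563  0.3483 0.1413]
top campos [0.3582 0.3056 0.9486]
 tip long_arm 0.63 [ 0.3191  0.3726 -0.0001]
 reg long_arm 0.67 1131 251.70203359858533 317.87709991158266 [[0.283, 0.352, 0.014], [0.337, 0.422, 0.066], [0.373, 0.494, 0.077]]
   rect ((0.33171606063842773, 0.42453882098197937), (0.14540116488933563, 0.07238946110010147), 73.31642150878906)
 tip short_arm 0.92 [0.39   0.2069 0.0084]
 reg short_arm 0.63 975 352.9774358974359 277.5097435897436 [[0.358, 0.183, -0.001], [0.411, 0.231, 0.066], [0.451, 0.288, 0.077]]
   rect ((0.41047951579093933, 0.23847752809524536), (0.1017003133893013, 0.07559870183467865), 55.79764175415039)
 tip stand 0.97 [0.5643 0.3505 0.0032]
 reg stand 0.67 4928 290.72564935064935 196.26988636363637 [[0.493, 0.284, 0.012], [0.544, 0.347, 0.093], [0.624, 0.43, 0.252]]
   rect ((0.5461203455924988, 0.33221545815467834), (0.11758775264024734, 0.12054821848869324), 54.335975646972656)
 tip seat 0.8 [0.5636 0.3524 0.1425]
0.8
```

Run:
```python
import cv2,numpy as np
a=cv2.imread("pics/scene1.png")[130:430,140:460];b=cv2.imread("pics/top1.png")[130:430,180:440]
cv2.imwrite("pics/both.png",cv2.resize(np.hstack([a,b]),None,fx=1.37,fy=1.37))
np.set_printoptions(precision=4,suppress=True)
for cam in ["scene","top"]:
    P=np.load(cam+".npy").reshape(-1,3); P=P[np.isfinite(P).all(1)]
    # long arm upper region
    for nm,lo,hi in [("long",(.26,.33),(.40,.52)),("short",(.34,.16),(.47,.30))]:
        q=P[(P[:,:2]>lo).all(1)&(P[:,:2]<hi).all(1)&(P[:,2]>.058)&(P[:,2]<.085)]
        b=cv2.minAreaRect(q[:,:2].astype(np.float32)); print(cam,nm,len(q),b)
        t=q[(q[:,2]>.06)&(q[:,2]<.07)]; l=cv2.fitLine(t[:,:2].astype(np.float32),cv2.DIST_HUBER,0,.01,.01).ravel(); print("  bar line",l,np.degrees(np.arctan2(l[1],l[0])))
    # panel top
    q=P[(P[:,0]>.5)&(P[:,0]<.7)&(P[:,1]>.22)&(P[:,1]<.47)&(P[:,2]>.243)&(P[:,2]<.26)]
    print(cam,"paneltop",len(q),cv2.minAreaRect(q[:,:2].astype(np.float32)))
    q=P[(P[:,0]>.5)&(P[:,0]<.7)&(P[:,1]>.22)&(P[:,1]<.47)&(P[:,2]>.125)&(P[:,2]<.19)]
    if len(q)>20:
        l=cv2.fitLine(q[:,:2].astype(np.float32),cv2.DIST_HUBER,0,.01,.01).ravel(); print(" panel front",len(q),l,np.degrees(np.arctan2(l[1],l[0])),q.min(0),q.max(0))
```

```text
scene long 1299 ((0.3325675427913666, 0.4247945249080658), (0.1460186243057251, 0.07734992355108261), 71.98445129394531)
  bar line [0.3026 0.9531 0.3255 0.4156] 72.38916
scene short 728 ((0.4091043770313263, 0.2381962090730667), (0.1008426621556282, 0.07663498818874359), 55.9468879699707)
  bar line [0.5281 0.8492 0.4004 0.232 ] 58.125706
scene paneltop 349 ((0.5696690678596497, 0.3662787079811096), (0.03305768594145775, 0.12237488478422165), 54.0422248840332)
 panel front 1244 [ 0.7527 -0.6583  0.5579  0.3586] -41.171978 [0.5112 0.3185 0.125 ] [0.6998 0.4683 0.1899]
top long 1053 ((0.33349111676216125, 0.424378901720047), (0.1468338817358017, 0.07532867789268494), 72.38097381591797)
  bar line [0.3031 0.953  0.3291 0.4116] 72.35491
top short 791 ((0.41029760241508484, 0.23850324749946594), (0.10187863558530807, 0.07559602707624435), 56.10722351074219)
  bar line [0.5471 0.8371 0.4028 0.2272] 56.83098
top paneltop 486 ((0.570580005645752, 0.3662636876106262), (0.03270573541522026, 0.12035927176475525), 53.99612808227539)
 panel front 638 [ 0.8078 -0.5894  0.5674  0.3494] -36.115616 [0.5133 0.3185 0.125 ] [0.6999 0.4691 0.1899]
```

View pics/both.png

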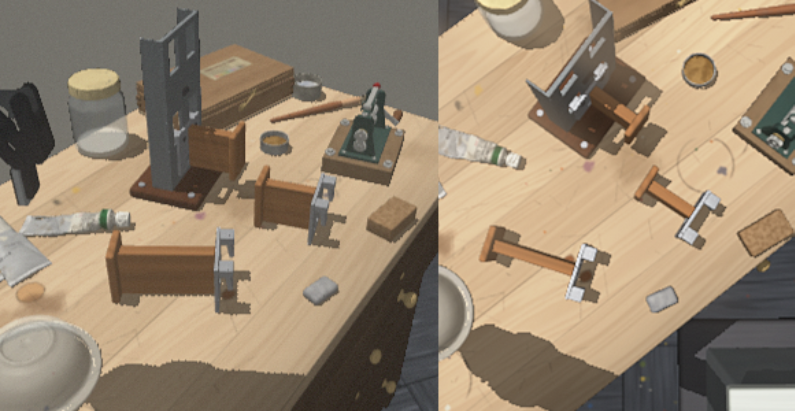

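The left half shows the stand at about (180,120), with its fixed arm and empty upper slots. The long arm is at (165,270) and the short arm at (290,205). In the top view on the right, the long arm's claws point right (-y), and the stand's front looks down-right. This matches the measured axes: stand x at about 54°, long arm x at about -107.6°.

```bash
cat >> h.py <<'E'
def Rz(a): a=np.radians(a); return np.array([[np.cos(a),-np.sin(a),0],[np.sin(a),np.cos(a),0],[0,0,1.]])
def tool(yaw): return Rz(yaw)@np.diag([1.,-1,-1])   # tool down, tool x at yaw, tool y across
E
python3 - <<'E'
from h import *
np.set_printoptions(precision=4,suppress=True)
S=np.array([.5615,.3515,0]);Rs=Rz(54.0); L=np.array([.317,.371,0]);Rl=Rz(-107.63)
for cam in ["scene","top"]:
    P=np.load(cam+".npy").reshape(-1,3)
    q=(P-S)@Rs; q=q[(abs(q[:,1])<.075)&(q[:,0]>-.015)&(q[:,0]<.012)]
    pan=q[(q[:,2]>.12)&(q[:,2]<.256)]
    print(cam,"panel",len(pan),"x pct",np.percentile(pan[:,0],[5,25,50,75,95]),"y",np.percentile(pan[:,1],[0,1,99,100]),"z",pan[:,2].max())
    a=np.polyfit(pan[:,1],pan[:,0],1); print("  slope deg",np.degrees(np.arctan(a[0])),a[1])
    s=q[(q[:,2]>.202)&(q[:,2]<.236)]; print("  slot-row y hist(3mm)",np.histogram(s[:,1],np.arange(-.066,.067,.003))[0])
    b=(P-L)@Rl
    pl=b[(b[:,2]>.058)&(b[:,2]<.08)&(abs(b[:,1])<.05)&(b[:,0]>-.15)&(b[:,0]<.03)]
    p=pl[pl[:,0]>-.012]; print("  long plate y",np.percentile(p[:,1],[0,2,98,100]),"claw x max",np.percentile(pl[:,0],[0,1,99,100]))
    br=pl[(pl[:,0]<-.02)&(pl[:,0]>-.11)]; br=br[abs(br[:,1])<.015]; print("  bar y",np.percentile(br[:,1],[1,50,99]),np.polyfit(br[:,0],br[:,1],1))
    e=pl[(pl[:,0]<-.115)]; print("  end y",np.percentile(e[:,1],[0,2,98,100]),"z",e[:,2].max())
q0=robot.get_joint_pos(); print(q0)
for f in (0,180):
    g=L+Rl@[-.065,0,.03]; 
    for nm,p,yaw in [("above",g+[0,0,.12],-107.63+f),("grasp",g,-107.63+f),("pre",S+Rs@[-.13,0,.197],54+f),("seat",S+Rs@[-.065,0,.197],54+f),("home",S+Rs@[-.065,0,.17],54+f)]:
        print(f,nm,p,np.array(robot.ik(p,tool(yaw))))
E
```

```text
scene panel 1865 x pct [0.0006 0.0013 0.0018 0.0031 0.0088] y [-0.0614 -0.0573  0.0629  0.0642] z 0.2538467970299604
  slope deg 1.3468858432087374 0.0025040128516242498
  slot-row y hist(3mm) [ 0  1  3 12  6 11 11 28 32  0  0  0  0  0  0  0  0  3  6 13 11 10 14 12
 10 19 38 13  0  0  0  0  0  0  0  0  4 10 13 11 18 26 81  3]
  long plate y [-0.0405 -0.0393  0.0339  0.0369] claw x max [-0.129  -0.1274  0.0168  0.0172]
  bar y [-0.0107 -0.0062  0.0055] [ 0.0065 -0.0039]
  end y [-0.0276 -0.0267  0.0202  0.0215] z 0.0781114956019317
top panel 1404 x pct [0.0013 0.0016 0.0019 0.0035 0.007 ] y [-0.0588 -0.0576  0.0614  0.0615] z 0.25465200484277173
  slope deg 0.3820049887815846 0.0028000279326288817
  slot-row y hist(3mm) [ 0  0  7  8  7  9 10 12 12  0  0  0  0  0  0  0  0  0  9  9  9  8  7 10
  9  9 17  0  0  0  0  0  0  0  0  0  3  7  9 10  7  9 17  0]
  long plate y [-0.0381 -0.037   0.0354  0.0372] claw x max [-0.1293 -0.1279  0.0168  0.0176]
  bar y [-0.0087 -0.0006  0.0071] [-0.0004 -0.0006]
  end y [-0.0259 -0.0241  0.0231  0.0241] z 0.07963824238068673
[-73.0976  21.9336   2.514
[... 300 characters left out ...]
.4012  59.0972 -60.6238]
0 seat [0.5233 0.2989 0.197 ] [-56.6124  20.1378  28.049  101.3388 -10.651   61.151  -60.8517]
0 home [0.5233 0.2989 0.17  ] [-56.3003  21.9363  27.8064 102.636  -11.8182  58.308  -59.9594]
180 above [0.3367 0.4329 0.15  ] [-72.9719  16.6575  19.0846 110.6409  -6.6734  53.7561 -68.3064]
180 grasp [0.3367 0.4329 0.03  ] [-70.9859  27.3894  17.1987 113.9193 -12.1193  40.3838 -63.9593]
180 pre [0.4851 0.2463 0.197 ] [-36.6517  12.5215   6.0694 108.441   -1.5306  59.1145 114.0602]
180 seat [0.5233 0.2989 0.197 ] [-35.9776  18.71     2.7945 100.3174  -1.0246  60.9972 111.1662]
180 home [0.5233 0.2989 0.17  ] [-35.3995  20.3443   2.1064 101.5952  -0.8626  58.076  111.0318]
```

Run:
```python
from h import *
np.set_printoptions(precision=4,suppress=True)
P=np.load("scene.npy").reshape(-1,3); P2=np.load("top.npy").reshape(-1,3); P=np.vstack([P,P2])
q=P[(P[:,0]>.25)&(P[:,0]<.54)&(P[:,1]>-.05)&(P[:,1]<.5)]; t=q[q[:,2]>.09]
print("tall pts",len(t),t.min(0),t.max(0))
c=read_camera("wrist"); R=np.array(robot.get_eef_rot()); print("cam in tool",R.T@(w(c,[0,0,0])-robot.get_tcp_pos()))
L=np.array([.317,.371,0])+Rz(-107.63)@[0,-.0015,0]; 
for f in (0,180):
    g=L+Rz(-107.63)@[-.065,0,.025]
    try: print(f,np.array(robot.ik(g,tool(-107.63+f))))
    except Exception as e: print(e)
```

```text
tall pts 4919 [0.25   0.0569 0.09  ] [0.54   0.4999 0.9486]
cam in tool [ 0.0826  0.001  -0.1417]
0 [-48.1265  27.3973  -9.9463 112.9135   7.0649  40.2573  99.9911]
180 [-70.9954  27.8398  17.0309 114.0468 -12.3335  39.8175 -63.9362]
```

Run:
```python
from h import *
np.set_printoptions(precision=4,suppress=True)
L=np.array([.317,.371,0])+Rz(-107.63)@[0,-.0015,0]; g=L+Rz(-107.63)@[-.065,0,.025]; T=tool(72.37)
let_go(); robot.move_to(g+[0,0,.13],T); robot.pause(.2)
f0=np.array(robot.get_contact_force())
print(robot.move_l(g,speed=.12,max_force=12)); print(robot.get_tcp_pos(), robot.get_contact_force())
close(); robot.pause(.2); print("w",robot.get_grip_width(),robot.get_tcp_pos())
robot.move_l(g+[0,0,.205],speed=.15); robot.pause(.3)
print(np.array(robot.get_contact_force())-f0,robot.get_torque(),robot.get_grip_width(),robot.get_t())
c=read_camera("scene"); save(c,"s2.png"); P=cloud(c); np.save("s2.npy",P)
for d in tip_of("long_arm","scene")[:2]: print(d["conf"],w(c,d["centre"]),w(c,d["centre"])-robot.get_tcp_pos())
cv2.imwrite("pics/s2c.png",cv2.cvtColor(c["color"][80:430,60:460],cv2.COLOR_RGB2BGR))
```

```text
False
[0.3358 0.4341 0.0258] [ 0.0427 -0.57   -0.2908]
w 0.17982655919146326 [0.3355 0.4336 0.0253]
[ 0.7537 -0.2743 -2.5255] [ 0.0788 -0.0131  0.0502] 0.1796205324119161 6.2167
0.55 [0.3134 0.3681 0.2055] [-0.0218 -0.0652 -0.0242]
0.29 [0.5631 0.3492 0.1395] [ 0.2279 -0.0841 -0.0903]
```

View pics/s2c.png

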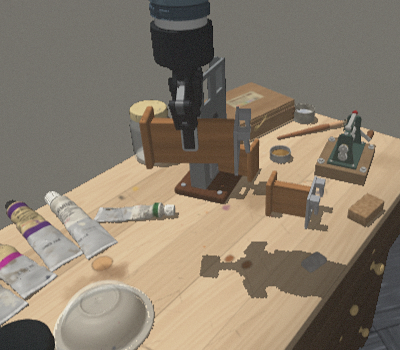

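The long arm is held level at crop (195,135), and the short arm stands undisturbed at (290,195). Next I'll turn it in front of the stand.

```bash
cat >> h.py <<'E'
Rs=Rz(54.0); S=np.array([.5615,.3515,0])+Rs@[.0014,.0015,0]
def tcp_for(x,y,z): return S+Rs@[x-.065,y,z+.025]   # arm origin (x,y,z) in stand frame
def held(P,S=S,Rs=Rs):  # cloud in stand frame
    return (P.reshape(-1,3)-S)@Rs
E
python3 - <<'E'
from h import *
np.set_printoptions(precision=4,suppress=True)
robot.move_l([.355,.335,.24],speed=.2)
T=tool(234.)
robot.move_to(tcp_for(-.13,0,.215),T)
robot.move_l(tcp_for(-.06,0,.167),speed=.15); robot.pause(.3)
tcp=robot.get_tcp_pos(); print(tcp,tcp_for(-.06,0,.167),robot.get_eef_rot(),robot.get_t(),robot.get_contact_force())
ims=[]
for cam in ["scene","top"]:
    c=read_camera(cam); P=cloud(c); np.save(cam+"3.npy",P); q=held(P)
    a=q[(q[:,0]<-.01)&(q[:,0]>-.22)&(abs(q[:,1])<.05)&(q[:,2]>.15)&(q[:,2]<.255)]
    for nm,lo,hi in [("end",-.21,-.183),("plate/claw",-.072,-.03)]:
        e=a[(a[:,0]>lo)&(a[:,0]<hi)]
        if len(e): print(cam,nm,len(e),np.percentile(e,[1,50,99],axis=0))
    cl=a[(a[:,0]>-.058)]; 
    for s in (1,-1):
        k=cl[cl[:,1]*s>0.005]
        if len(k): print("  claw",s,len(k),np.percentile(k,[1,99],axis=0))
    for d in tip_of("long_arm",cam)[:2]: print("  tip",d["conf"],held(w(c,d["centre"])))
    uv=c["color"]; save(c,cam+"3.png"); ims.append(uv)
a=ims[0][100:350,200:440];b=ims[1][120:370,200:440]
cv2.imwrite("pics/b3.png",cv2.cvtColor(cv2.resize(np.hstack([a,b]),None,fx=1.6,fy=1.6),cv2.COLOR_RGB2BGR))
E
```

```text
[0.4878 0.252  0.1927] [0.4876 0.2524 0.192 ] [[-0.5884 -0.8086  0.0006]
 [-0.8086  0.5884  0.0009]
 [-0.0011  0.     -1.    ]] 10.6667 [ 0.3024  0.4141 -2.232 ]
scene end 317 [[-0.188  -0.021   0.171 ]
 [-0.1872  0.0129  0.2116]
 [-0.1832  0.0268  0.244 ]]
scene plate/claw 715 [[-0.0715 -0.0335  0.1694]
 [-0.0622  0.0186  0.2192]
 [-0.0421  0.0399  0.2381]]
  claw 1 131 [[-0.0571  0.0202  0.2052]
 [-0.0422  0.0393  0.2369]]
  claw -1 57 [[-0.0556 -0.0345  0.2258]
 [-0.0409 -0.0168  0.2367]]
  tip 0.66 [[-0.0586 -0.0002  0.1652]]
top end 25 [[-0.1867  0.02    0.1774]
 [-0.1845  0.0245  0.2315]
 [-0.183   0.0256  0.2423]]
top plate/claw 537 [[-0.0714 -0.024   0.1703]
 [-0.0604  0.0165  0.2332]
 [-0.0411  0.0385  0.2385]]
  claw 1 146 [[-0.0579  0.0118  0.2086]
 [-0.041   0.0379  0.2379]]
  claw -1 55 [[-0.0578 -0.0271  0.208 ]
 [-0.0405 -0.0095  0.2374]]
  tip 0.58 [[-0.0572  0.      0.1636]]
```

View pics/b3.png

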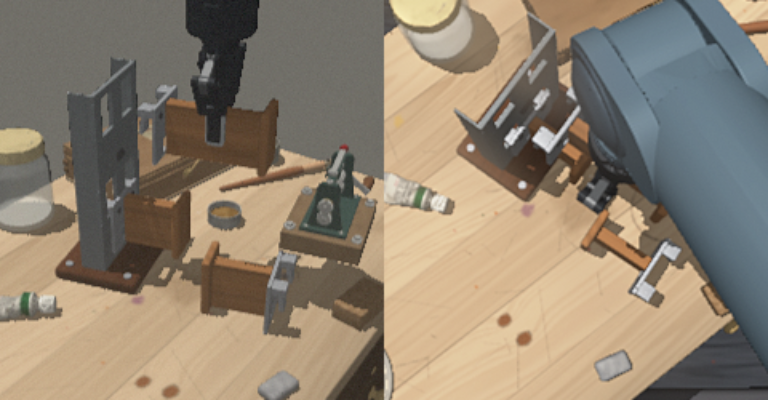

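The claws line up with the upper slots: about +1.5 mm sideways, and the height is right. The picture agrees, with the arm level at (190,120) and the claws facing the slots at (125,90). Now I'll insert it.

Run:
```python
from h import *
np.set_printoptions(precision=4,suppress=True)
f0=np.array(robot.get_contact_force())
print("stop",robot.move_l(tcp_for(.004,-.0015,.167),speed=.05,max_force=8)); robot.pause(.2)
st=held(np.array(robot.get_tcp_pos())); print("tcp stand",st,"-> arm x,z",st[0,0]+.065,st[0,2]-.025,Rs.T@(np.array(robot.get_contact_force())-f0),robot.get_t())
c=read_camera("scene"); q=held(cloud(c)); save(c,"s4.png")
a=q[(abs(q[:,1])<.03)&(q[:,2]>.17)&(q[:,2]<.25)&(q[:,0]<-.1)&(q[:,0]>-.16)]; print("end",np.percentile(a,[1,99],axis=0))
cv2.imwrite("pics/s4c.png",cv2.cvtColor(cv2.resize(c["color"][100:300,220:400],None,fx=2.5,fy=2.5),cv2.COLOR_RGB2BGR))
```

```text
stop True
tcp stand [[-0.0701  0.0001  0.1889]] -> arm x,z -0.005086858046686349 0.16385348613236583 [-0.5125 -0.0681 -1.2678] 12.15
end [[-0.133  -0.0198  0.1707]
 [-0.1007  0.027   0.2408]]
```

View pics/s4c.png

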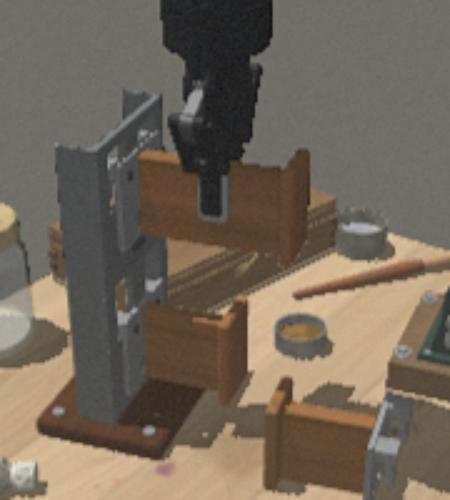

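Run:
```python
from h import *
np.set_printoptions(precision=4,suppress=True)
def rep(n):
    st=held(np.array(robot.get_tcp_pos()))[0]; print(n,"arm x,y,z",st+[.065,0,-.025],"F",Rs.T@np.array(robot.get_contact_force()),"M",robot.get_torque(),"w",robot.get_grip_width(),round(robot.get_t(),2))
rep("0")
print(robot.move_l(tcp_for(-.006,-.0008,.167),speed=.03)); robot.pause(.2); rep("up")
print(robot.move_l(tcp_for(.006,-.0008,.167),speed=.02,max_force=14)); rep("touch"); robot.pause(.3); rep("after")
```

```text
0 arm x,y,z [-0.0051  0.0001  0.1638] F [ 0.0796 -0.3619 -2.9452] M [-0.0259  0.024  -0.0008] w 0.1818991446826637 12.2
False
up arm x,y,z [-0.006  -0.0007  0.167 ] F [-0.4861 -0.4176 -2.9968] M [-0.0172 -0.0492  0.009 ] w 0.18183385426573836 12.65
True
touch arm x,y,z [-0.0044 -0.0006  0.1651] F [ 0.2049 -0.1571 -2.8201] M [ 0.0047 -0.0262  0.0154] w 0.17919628378855995 13.07
after arm x,y,z [-0.0057  0.0001  0.1637] F [ 0.0897  0.1238 -2.8072] M [ 0.0383 -0.0018  0.0125] w 0.17945684456106692 13.38
```

Run:
```python
from h import *
np.set_printoptions(precision=4,suppress=True)
def rep(n):
    st=held(np.array(robot.get_tcp_pos()))[0]; print(n,"arm x,y,z",st+[.065,0,-.025],"F",Rs.T@np.array(robot.get_contact_force()),"M",robot.get_torque(),"w",robot.get_grip_width(),round(robot.get_t(),2))
print(robot.move_l(tcp_for(-.004,-.0008,.160),speed=.03,max_force=15)); rep("160")
print(robot.move_l(tcp_for(-.0035,-.0008,.152),speed=.03,max_force=20)); rep("152")
c=read_camera("scene"); save(c,"s5.png"); q=held(cloud(c))
a=q[(abs(q[:,1])<.03)&(q[:,2]>.14)&(q[:,2]<.25)&(q[:,0]<-.12)&(q[:,0]>-.16)]; print("end",np.percentile(a,[1,99],axis=0))
cv2.imwrite("pics/s5c.png",cv2.cvtColor(cv2.resize(c["color"][100:300,220:400],None,fx=2.5,fy=2.5),cv2.COLOR_RGB2BGR))
```

```text
False
160 arm x,y,z [-0.0042 -0.0006  0.1595] F [ 0.5202 -0.2327 -4.0315] M [ 0.0256 -0.0512  0.015 ] w 0.18112449269826697 13.68
False
152 arm x,y,z [-0.0055 -0.0013  0.1512] F [-4.8389 -0.7164 -0.2768] M [-0.9163  0.5518  0.0324] w 0.17696852648345818 14.09
end [[-0.1335 -0.0226  0.1561]
 [-0.124   0.0259  0.2296]]
```

View pics/s5c.png

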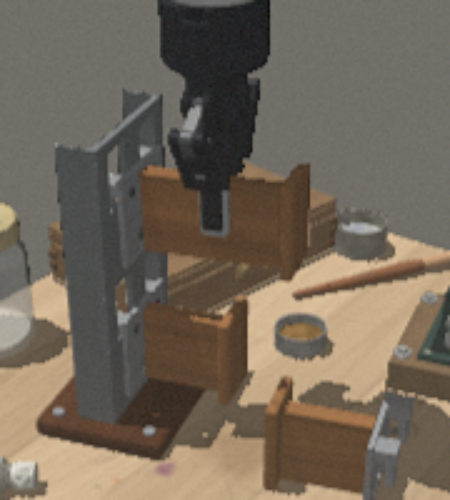

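The arm has dropped flush with the panel at crop (130,210), claws in the slots, and is now on the catch. I'll press on down.

Run:
```python
from h import *
np.set_printoptions(precision=4,suppress=True)
def rep(n):
    st=held(np.array(robot.get_tcp_pos()))[0]; print(n,"arm x,y,z",st+[.065,0,-.025],"F",Rs.T@np.array(robot.get_contact_force()),"M",robot.get_torque(),"w",robot.get_grip_width(),round(robot.get_t(),2))
for z in (.146,.141,.137):
    s=robot.move_l(tcp_for(-.0035,-.0008,z),speed=.03,max_force=40); rep((z,s))
robot.pause(.3); rep("hold")
for cam in ["scene","top"]:
    c=read_camera(cam); save(c,cam+"6.png"); q=held(cloud(c))
    a=q[(abs(q[:,1])<.03)&(q[:,2]>.125)&(q[:,2]<.25)&(q[:,0]<-.12)&(q[:,0]>-.16)]; print("end",np.percentile(a,[1,99],axis=0))
    for d in tip_of("long_arm",cam)[:2]: print("tip",d["conf"],held(w(c,d["centre"])))
```

```text
(0.146, False) arm x,y,z [-0.0037 -0.0005  0.1452] F [-1.4706 -0.97   -5.7647] M [-0.4411  0.1385 -0.057 ] w 0.18090079379372662 14.49
(0.141, False) arm x,y,z [-0.0034 -0.0009  0.1414] F [-4.568  -0.1751 -0.5344] M [-0.5175  0.3243  0.0163] w 0.18125080449178607 14.81
(0.137, False) arm x,y,z [-0.0035 -0.001   0.1394] F [-9.292   2.0953  8.376 ] M [-0.9328  0.9817 -0.056 ] w 0.17819272905266348 15.09
hold arm x,y,z [-0.0035 -0.001   0.1394] F [-9.4274  2.1     7.6647] M [-0.9196  0.9123 -0.1001] w 0.17930997460908182 15.39
end [[-0.1311 -0.0217  0.142 ]
 [-0.1209  0.0261  0.2158]]
tip 0.88 [[-0.005   0.0023  0.1424]]Traceback (most recent call last):
  File "<stdin>", line 10, in <module>
    return _quantile_unchecked(
        a, q, axis, out, overwrite_input, method, keepdims, weights)
    return _ureduce(a,
                    func=_quantile_ureduce_func,
    ...<5 lines>...
                    overwrite_input=overwrite_input,
                    method=method)
    r = func(a, **kwargs)
    result = _quantile(arr,
                       quantiles=q,
    ...<2 lines>...
                       out=out,
                       weights=wgt)
    slices_having_nans = np.isnan(arr[-1, ...])
                                  ~~~^^^^^^^^^
IndexError: index -1 is out of bounds for axis 0 with size 0
```

Run:
```python
from h import *
np.set_printoptions(precision=4,suppress=True)
def rep(n):
    st=held(np.array(robot.get_tcp_pos()))[0]; print(n,"arm x,y,z",st+[.065,0,-.025],"F",Rs.T@np.array(robot.get_contact_force()),"M",robot.get_torque(),"w",robot.get_grip_width(),round(robot.get_t(),2))
s=robot.move_l(tcp_for(-.0035,-.0008,.130),speed=.03,max_force=35); rep(s); robot.pause(.2); rep("h")
# upward tug test of the catch, gentle
s=robot.move_l(np.array(robot.get_tcp_pos())+[0,0,.008],speed=.02,max_force=15); rep(("tug",s))
c=read_camera("scene"); save(c,"s7.png"); q=held(cloud(c))
a=q[(abs(q[:,1])<.03)&(q[:,2]>.125)&(q[:,2]<.25)&(q[:,0]<-.12)&(q[:,0]>-.16)]; print("end",np.percentile(a,[1,99],axis=0))
cv2.imwrite("pics/s7c.png",cv2.cvtColor(cv2.resize(c["color"][100:300,220:400],None,fx=2.5,fy=2.5),cv2.COLOR_RGB2BGR))
```

```text
True arm x,y,z [-0.0043 -0.0009  0.1377] F [-1.9839  1.4072  5.7616] M [-0.1897  0.0172 -0.1105] w 0.1813063348023349 15.82
h arm x,y,z [-0.0042 -0.0009  0.1377] F [-1.5042  0.142   5.6093] M [-0.154   0.0945 -0.0904] w 0.17834531297316444 16.02
('tug', True) arm x,y,z [-0.0051  0.      0.1418] F [ 1.7257 -0.7573 -0.4547] M [ 0.2365 -0.4926 -0.092 ] w 0.17818503156946558 16.53
end [[-0.1327 -0.0213  0.1435]
 [-0.1223  0.0272  0.2177]]
```

View pics/s7c.png

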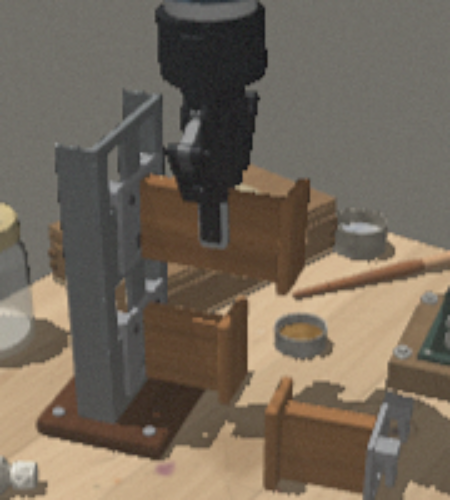

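The arm sits in the upper slots at crop (130,225), and the upward tug was stopped at 15 N, so the catch seems to hold. I'll press once more, release, and check.

Run:
```python
from h import *
np.set_printoptions(precision=4,suppress=True)
def rep(n):
    st=held(np.array(robot.get_tcp_pos()))[0]; print(n,"arm x,y,z",st+[.065,0,-.025],"F",Rs.T@np.array(robot.get_contact_force()),"M",robot.get_torque(),"w",robot.get_grip_width(),round(robot.get_t(),2))
s=robot.move_l(tcp_for(-.0035,-.0008,.128),speed=.03,max_force=35); rep(s); robot.pause(.2); rep("h")
let_go(); robot.pause(.2); rep("open")
p=np.array(robot.get_tcp_pos()); print(robot.move_l(p+[0,0,.15],speed=.12,max_force=15))
robot.move_l(p+[0,0,.15]+Rs@[-.1,.0,0],speed=.2); rep("up")
ims=[]
for cam in ["scene","top"]:
    c=read_camera(cam); save(c,cam+"8.png"); q=held(cloud(c)); ims.append(c["color"])
    for nm,x0,x1 in [("end",-.15,-.12),("bar",-.11,-.02),("plate",-.006,.0)]:
        for lvl,z0,z1 in [("new",.15,.235),("fixed",.02,.115)]:
            if nm=="end" and lvl=="fixed": x0,x1=-.1,-.078
            a=q[(abs(q[:,1])<.03)&(q[:,2]>z0)&(q[:,2]<z1)&(q[:,0]<x1)&(q[:,0]>x0)]
            if len(a)>5: print(cam,nm,lvl,len(a),np.percentile(a,[1,50,99],axis=0)[[0,2]].round(4).tolist())
    b=q[(abs(q[:,1])<.007)&(q[:,0]<-.015)&(q[:,0]>-.115)&(q[:,2]>.195)&(q[:,2]<.222)]
    if len(b)>10: print("bar top",np.percentile(b[:,2],[5,50,95]),"slope deg",np.degrees(np.arctan(np.polyfit(b[:,0],b[:,2],1)[0])))
    for n in ("long_arm","short_arm"):
        for d in tip_of(n,cam)[:2]: print("tip",n,round(d["conf"],2),w(c,d["centre"]),held(w(c,d["centre"])))
a=ims[0][100:350,200:440];b=ims[1][120:370,200:440]
cv2.imwrite("pics/b8.png",cv2.cvtColor(cv2.resize(np.hstack([a,b]),None,fx=1.66,fy=1.66),cv2.COLOR_RGB2BGR))
```

```text
True arm x,y,z [-0.0045  0.0003  0.1377] F [-0.7902  1.6939  5.2899] M [-0.1601  0.081  -0.137 ] w 0.17922495515095874 16.93
h arm x,y,z [-0.0045  0.0003  0.1377] F [-1.0426  1.4125  5.2554] M [-0.1647  0.0128 -0.1653] w 0.18249305156205337 17.12
open arm x,y,z [-0.0042  0.0003  0.1369] F [0.3134 0.0923 0.3658] M [ 0.0617 -0.0632  0.0261] w 1.0016697300187647 18.01
False
up arm x,y,z [-0.1033  0.0007  0.287 ] F [ 0.479   0.3999 -0.4887] M [ 0.0215 -0.0353 -0.0284] w 1.0046518935158162 20.06
scene end new 396 [[-0.1325, -0.0222, 0.1506], [-0.1217, 0.0275, 0.2135]]
scene end fixed 379 [[-0.0856, -0.0205, 0.0328], [-0.0782, 0.0264, 0.1072]]
scene bar new 1330 [[-0.1089, -0.0045, 0.151], [-0.0207, 0.0113, 0.2063]]
scene bar fixed 1123 [[-0.0854, -0.0195, 0.0322], [-0.0209, 0.0258, 0.1069]]
scene plate new 135 [[-0.006, -0.0245, 0.1508], [-0.0001, 0.0296, 0.2329]]
scene plate fixed 223 [[-0.0059, -0.0284, 0.0222], [-0.0001, 0.0295, 0.1112]]
bar top [0.1985 0.2043 0.2065] slope deg 1.4622508766507472
tip long_arm 0.79 [0.5584 0.352  0.1396] [[-0.0028  0.0013  0.1396]]
tip short_arm 0.85 [ 0.3905  0.2125 -0.0011] [[-0.2143  0.0551 -0.0011]]
top end new 231 [[-0.1317, -0.0215, 0.1581], [-0.1204, 0.0261, 0.214]]
top end fixed 103 [[-0.0846, -0.0024, 0.0332], [-0.0781, 0.0252, 0.1077]]
top bar new 831 [[-0.109, -0.0071, 0.1514], [-0.0209, 0.0093, 0.2065]]
top bar fixed 344 [[-0.0846, 0.0009, 0.0344], [-0.021, 0.0251, 0.1076]]
top plate new 181 [[-0.006, -0.0298, 0.152], [-0.0001, 0.0292, 0.2264]]
top plate fixed 120 [[-0.0059, -0.0291, 0.0306], [-0.0002, 0.0296, 0.1027]]
bar top [0.2008 0.2035 0.2058] slope deg 1.817764478041366
tip long_arm 0.65 [0.5613 0.3537 0.1352] [[ 0.0002 -0.      0.1352]]
tip short_arm 0.59 [0.3905 0.208  0.0075] [[-0.218   0.0525  0.0075]]
```

View pics/b8.png

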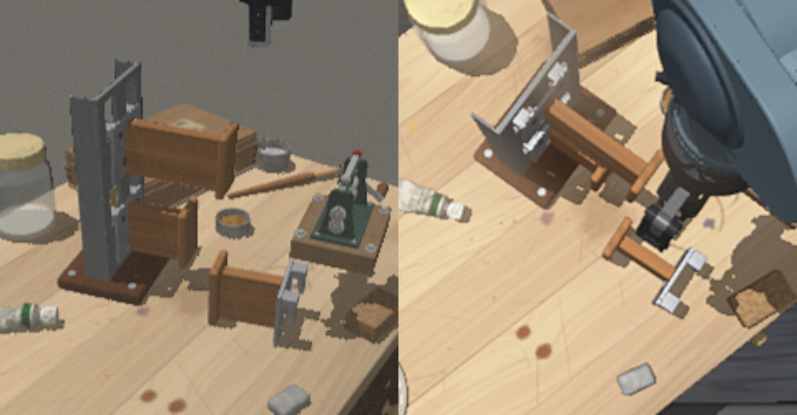

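The picture shows the long arm hanging level and free at (180,150), with the gripper clear and the short arm unmoved at (255,295). Its height works out to within about 1–2 mm of home, so I'm handing in.

```bash
python3 -c "
from plant import robot
robot.hand_in(); print(robot.get_t())"
```

```text
the job is handed in; nothing more can be done
the job is handed in; nothing more can be done
```

The long arm is hooked into the upper slots, pressed home and released, and I handed the job in after about 20 s of robot time. No verdict is reported, so this rests on my own checks.

**What I did:** I gripped the long arm across its bar, turned it to face the stand and slid the claws into the upper slots about 25 mm above home. I then pressed it down past the catch to a firm stop; each of the last two presses ended at its 35 N limit. After that I opened the fingers and backed away.

**Last checks:**
- **Height:** the bar and end-stop tops put the arm's origin within about 1–2 mm of the seat. The network's own readings were 139.6 mm (scene camera) and 135.2 mm (top camera) against 140 mm, so the second disagrees by nearly 5 mm.
- **Depth and sideways:** within about 3 mm in depth and 2 mm sideways.
- **Tilt:** the bar droops about 1.5–1.8°, under the 3° allowed.
- **Short arm and gripper:** the short arm is where it was within measuring error, and the gripper was clear of everything.

**Less certain:**
- **Catch:** I never saw it lock. A gentle upward tug was stopped at 15 N, but only after the gripper had risen about 4 mm. That could be slip or tilt in the grip, so I pressed it down again before letting go.
- **Insertion:** contact came about 3–4 mm short of where I expected the panel. I took that as calibration error, and the arm then went down normally.

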